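# Set the plunger stand to its gauge and clamp it

## Task

Set the dough plunger stand to its gauge puck: press the plunger rod down by its knob, gently, until the plunger bears firmly on the steel puck, then swing the cam lever round and flip it over centre until it is fully shut, so that the rod is clamped there. Force nothing, leave the puck where it stands and do not knock the other things about.

Things in the scene. Friction and masses are not known exactly. Their poses are not given: they have to be found in the camera images.
- stand: Plunger stand, fixed: base plate 220 x 200 x 16 mm (x -75 to 145), column at the back, on its arm an upright split collar, 44 mm across, 132 to 182 mm up, in which the plunger rod slides. Origin on the desk under the rod's axis; x from rod to column (105 mm away, 253 mm high), z up. The collar's two clamp ears stand out to 52 mm from the axis on the -y side, on a bolt along x, 157 mm up.
- lever_pivot (a point): Upright pin of the cam lever, on the front (-x) end of the clamp bolt: at (-36, -38, 157) mm in stand. The lever swings level about it.
- lever_handle (a point): Middle of the lever's flat end, 112 mm from the pin and at its height; x points outwards along the lever. The lever: a straight level aluminium bar 12 mm thick, 18 mm high (26 mm over its last 40 mm), ending 132 mm from the pin. Shut, it points 102 degrees counter-clockwise (from above) from the stand's x, across the front of the collar to its +y side.
- lever (a joint): Lever angle, rad: 0 wide open (it points 211 degrees counter-clockwise from the stand's x), growing clockwise seen from above, the free end swinging by the front (-x) to the +y side, to 1.9, shut on its stop; 0 to 0.5 at the start. It swings free to about 1.0; then the cam bites and pushes back with 5 to 10 N at the handle, to dead centre at about 1.6; past it the cam holds it: push it home on its stop. 30 N bends it.
- plunger_foot (a point): Centre of the flat underside of the plunger, a steel disc 36 mm across, 8 mm thick, on the lower end of the upright 12 mm rod; 12 to 40 mm over the puck at the start. It moves only up and down. It does not fall (the collar drags on it): about 3 N on the knob slides it down slowly, and it stays where left. With the lever shut it is clamped and does not slide.
- knob_top (a point): Centre of the flat top of the black knob on the rod's upper end, 33 mm across, 24 mm high; 184 mm above plunger_foot.
- plunger: The same plunger, rod and knob as one piece, 0.3 kg; origin at plunger_foot. Over 30 N on it would bend the stand.
- gauge_center (a point): Centre (half-way up) of the gauge: a loose plain steel puck, 44 mm across, 30 mm high, on the stand's round anvil (22 mm above the desk) right under the plunger. The plunger is seated when it bears on it with a few newtons (over 3); over 25 N would bruise it. The contact is hard: forces rise within a fraction of a millimetre.
- gauge: The same puck, 0.36 kg; origin at the centre of its underside.
- spare_cone: Bystander: spare steel cone, 32 mm across, 34 mm high, standing on the base plate; origin under it.
- cup_a: Bystander: aluminium sample cup, 60 mm across, 38 mm high, beside the stand's front on its -y side; origin under it.
- cup_b: Bystander: a second such cup, beside the stand on its -y side.
- marker: Bystander: marker pen 130 mm long, 18 mm thick, lying beside the stand on its +y side.
- scraper: Bystander: steel dough scraper with a black grip, 120 x 100 mm, 20 mm high, lying on the desk.
- bowl: Bystander: small steel bowl, 150 mm across, 55 mm high.
- spoon: Bystander: steel spoon, 190 mm long, lying on the desk.

How it is judged (in metres and radians):
On the way:
1. with the lever still open (under 0.8 rad), the plunger is pressed down on to the gauge, bearing on it with more than 3 N (value of joint lever below 0.8 rad and contact force between plunger and gauge above 3 N), for 0.2 s.
At the end, for the whole second after the job is handed in: The lever is fully shut (over 1.8 rad), the plunger rests on the gauge puck (its underside no more than 1.5 mm above the puck's top), and the puck stands upright under it, within 10 mm of the rod's axis (value of joint lever above 1.8 rad and z of plunger_foot in the frame of gauge below 0.0315 m and horizontal distance between plunger_foot and gauge below 0.01 m and angle between gauge's own z axis and vertical below 0.05 rad); the robot touches nothing.
It fails at once if the plunger pressed on the gauge with more than 25 N (contact force between plunger and gauge above 25 N).
It fails at once if the rod or its knob loaded with more than 30 N by the robot (contact force between any of the fingers, the arm and plunger above 30 N).
It fails at once if the lever loaded with more than 30 N by the robot (contact force between any of the fingers, the arm and lever above 30 N).
It fails at once if the gauge puck shifted by more than 6 mm (distance of gauge from where it was at the start of the episode above 0.006 m).
It fails at once if a bystander moved by more than 25 mm (distance of any of spare_cone, cup_a, cup_b, marker, scraper, bowl, spoon from where it was at the start of the episode above 0.025 m).
It also fails if it takes over 42 s, if anything falls off the work surface, if the arm or the gripper's body presses on something with over 40 N, if the wrist force passes 120 N, or if a joint passes its speed limit or range.

## Robot

A 6-joint arm with a two-finger parallel gripper is mounted at the origin on the work surface. World frame = base frame: x ahead of the robot, y to its left, z up, the work surface at z = 0. Lengths are in mm, angles in degrees, forces in N, time in s.
With the tool pointing down it reaches from about 250 to 775 mm from the base axis. Payload 8.9 kg.
Tool frame: the origin (TCP) lies at the very end of the fingers, on their centre line; the grasp point (between the pads) lies 19 mm behind it (env.grasp_offset is the distance from the TCP to the grasp point, in mm); z points along the fingers, y is the line along which they close (so a half turn about z gives the same grasp; the last joint's range is limited). The gripper opens to 85 mm and grips with 20 to 120 N. Pads are 22 mm wide; open, the fingers measure 114 mm over their backs; the gripper's body (76 mm by 85 mm) begins 54 mm behind the grasp point. The pads swing forward as they close: fully open they stand 13 mm farther back than shut.
Start: joints at [-74.96, 16.656, -8.789, 64.555, 0, 82.019], TCP at [205.316, -483.186, 231.305] pointing down, gripper open.
Joint ranges: [-144.48, 144.48], [-52.06, 99.96], [-74.48, 78.29], [-112.23, 115.85], [-86.99, 84.42], [-180, 180]. Speed limits (degrees/s): [127.2, 127.2, 159.86, 180, 180, 180].

## Interface

Orientations are given as a 3x3 rotation matrix whose columns are the frame's x, y, z axes.
In Python, from workcell import env gives the robot as it stands. The module is installed in compiled form; this text tells all that it offers.
- The arm moves only by the tool servo_tool, never from a script. Its argument "deltas" is a list of rows, each a list of 3 entries, a list of its own where there are three numbers: the shift along the tool's x, y, z in m, then the turn, a rotation vector about the tool's x, y, z in rad, then the gripper command: -1 is fully open, 1 is shut, values between are in proportion. A call has 1 to 5 rows; each row is the pose to reach, as a shift and turn from the pose commanded when the call began, along the tool's axes at that moment; what a row does not reach only later rows make up. A row lasts 1/12 s, in which the tool goes at most 41.7 mm and 7.16 degrees, less where a joint would pass 70% of its speed; a pose out of reach is approached as far as the arm can. A call with a gripper value outside its range is refused whole. The fingers move at their own pace and stop on an object; "newtons" is the grip in N (left out, the last holds). Time passes only in rows, so rows that repeat a pose let the fingers close. It gives the time, the measured TCP pose, the force, the opening and the grip force at its end, in the units of the state.
- env.sense(): the state, without advancing time (a new reading comes with each control period).
- env.grab_frame(name): name is "scene" or "top" or "wrist"; returns (picture, depth): 384x512x3 uint8, blue, green, red; 384x512 float32, mm along the optical axis (not along the pixel's ray), 0 where there is no reading.
- env.camera_info(name): a dict with "fx", "fy", "cx", "cy" (pixels), "rvec" (rotation vector, rad) and "tvec" (3), from world to camera coordinates, as OpenCV has them. Camera axes: x right, y down, z forward; pixel columns grow to the right and rows downward; lengths in mm; the calibration is good to about 2 mm. The wrist camera is an equidistant fisheye: a pixel r from the principal point sees the ray r / f radians off the axis. A picture is of the moment at which its call begins: read the wrist's pose just before it. camera_info takes no time and is no camera call; for the wrist camera it gives the pose at the moment of the call.
- env.close_job(): hands the job in; it is judged then, once.
Trained networks look in the newest picture that a camera, given by its name, has taken for a name from the list of things; names that differ only in an ending like _2 or _b are one class to them, and where a whole thing is asked for, a point or a joint stands for the part that bears it (a point fixed in the world has none). Each returns a list of dicts, best first, with "conf" (0 to 1); they miss things now and then, are a little off and sometimes report something else, mostly with a low value. They report only what shows in the picture. A call takes as long as a camera call.
- env.spot_in(target, camera): "bbox" ([centre column, centre row, width, height] in pixels, round what is visible of it).
The state is a dict: "clock": time; "qpos": joint angles; "dq": joint speeds; "joint_efforts": joint torques, N m; "position": TCP position; "eef_rot": TCP orientation; "ft_force": force on the tool from outside, world axes, zero at the start; "wrist_torque": the same for the moment, N m; "grip_width": opening from 0.0 (shut) to 1.0 (fully open); "grip_force": force on a finger pad.
Only numpy, scipy, OpenCV 4.12 (cv2) and the standard library are available. Lean on these libraries where they do the work, as an engineer would, in place of code of your own. Each camera call takes 0.05 s, during which the arm holds its last target. There are 200 camera calls.

## Working session

There is one attempt and no reset: what is moved stays moved. The work goes in short steps, Python scripts to look and compute and a tool call to move; the robot and the scene stay as the last step left them, time stands still between calls to the robot, and variables do not carry over. Pictures are saved under pics/ and viewed, at most 10 in all, crops included, and the job is handed in when it is done.

Besides the shell and the picture viewer there is one more tool, called after ">>>" as name(argument=value, ...) on one line, values as JSON. servo_tool: Moves the arm, as the interface text tells. Its arguments: {"type":"object","properties":{"deltas":{"type":"array"},"newtons":{"type":"number"}},"required":["deltas"]}

```bash
mkdir -p pics
cat > h.py <<'E'
import numpy as np, cv2
from workcell import env
def cam(n):
    i=env.camera_info(n); R=cv2.Rodrigues(np.array(i['rvec'],float))[0]; return i,R,np.array(i['tvec'],float).ravel()
def cloud(n,d):
    i,R,t=cam(n); v,u=np.mgrid[0:d.shape[0],0:d.shape[1]]
    P=np.stack([(u-i['cx'])/i['fx']*d,(v-i['cy'])/i['fy']*d,d],-1)
    return (P-t)@R
def proj(n,p):
    i,R,t=cam(n); q=R@np.array(p,float)+t; return i['fx']*q[0]/q[2]+i['cx'],i['fy']*q[1]/q[2]+i['cy']
E
python3 - <<'E'
from h import *
print(env.sense())
ims=[]
for n in("scene","top"):
    im,d=env.grab_frame(n); np.save(n+'.npy',d); cv2.imwrite(n+'.png',im); ims.append(im)
    P=cloud(n,d)
    i,R,t=cam(n); print(n,-R.T@t, R[2])
    for k in("knob_top","lever_handle","lever_pivot","stand","gauge_center","plunger_foot","lever"):
        try:
            for r in env.spot_in(k,n)[:2]:
                b=r['bbox']; p=P[int(b[1]),int(b[0])]; print(k,round(r['conf'],2),np.round(b),np.round(p))
        except Exception as e: print(k,e)
cv2.imwrite('pics/a.png',cv2.resize(ims[0],(800,600))); cv2.imwrite('pics/b.png',cv2.resize(ims[1],(800,600)))
E
```

```text
{'clock': 0.0, 'qpos': array([-7.49611156e+01,  1.66905896e+01, -8.83182365e+00,  6.45561643e+01,
        3.06356408e-03,  8.20184691e+01]), 'dq': array([ 0.08582698,  0.06662156, -0.01273003,  0.01058118,  0.01692892,
       -0.10278306]), 'joint_efforts': array([ 1.02731639e-03, -5.37139106e+01,  3.31374407e+01,  1.58933562e-02,
       -1.74002989e-04,  1.36225597e-05]), 'position': array([ 205.20422994, -482.73969565,  230.71234798]), 'eef_rot': array([[ 9.20365624e-01,  3.91058853e-01, -3.04214911e-04],
       [ 3.91058895e-01, -9.20364683e-01,  1.33833879e-03],
       [ 2.43380570e-04, -1.35072696e-03, -9.99999058e-01]]), 'ft_force': array([ 0.42210646,  0.42656086, -0.02478268]), 'wrist_torque': array([ 0.04720344,  0.01218006, -0.02502757]), 'grip_force': 0.0, 'grip_width': 0.9988887277177269}
scene [1586.09149003 -589.20421293  908.70428342] [-0.73247369  0.42741911 -0.52990113]
knob_top 0.59 [225. 196.  14.  26.] [ 605. -118.  227.]
lever_handle 0.65 [203. 200.  28.  22.] [276. -42.   1.]
lever_pivot 0.94 [229. 241.  84. 120.] [ 720. -165.  166.]
lever_pivot 0.34 [202. 195.  34.  20.] [243. -36.   2.]
stand 0.89 [228. 239.  85. 112.] [ 719. -167.  172.]
gauge_center 0.47 [221. 250.  10.  18.] [ 614. -135.   51.]
plunger_foot 0.66 [224. 194.  14.  28.] [ 605. -121.  230.]
lever 0.68 [202. 197.  38.  22.] [241. -35.  -4.]
top [ 396.31396973    4.77970368 1732.48983497] [ 0.08525767  0.00204014 -0.99635685]
knob_top 0.54 [267. 147.  15.  12.] [705. -79.  50.]
knob_top 0.51 [281. 169.  13.  12.] [ 598. -114.  255.]
lever_handle 0.59 [286. 204.  21.  42.] [ 504. -151.    3.]
lever_pivot 0.67 [278. 178.  69.  92.] [ 579. -112.  152.]
stand 0.97 [279. 178.  69.  93.] [ 579. -112.  152.]
stand 0.5 [279. 169.   8.   7.] [ 598. -108.  256.]
plunger_foot 0.66 [279. 170.   9.  13.] [ 594. -107.  263.]
lever 0.22 [280. 168.  13.  10.] [ 601. -111.  258.]
```

View pics/a.png

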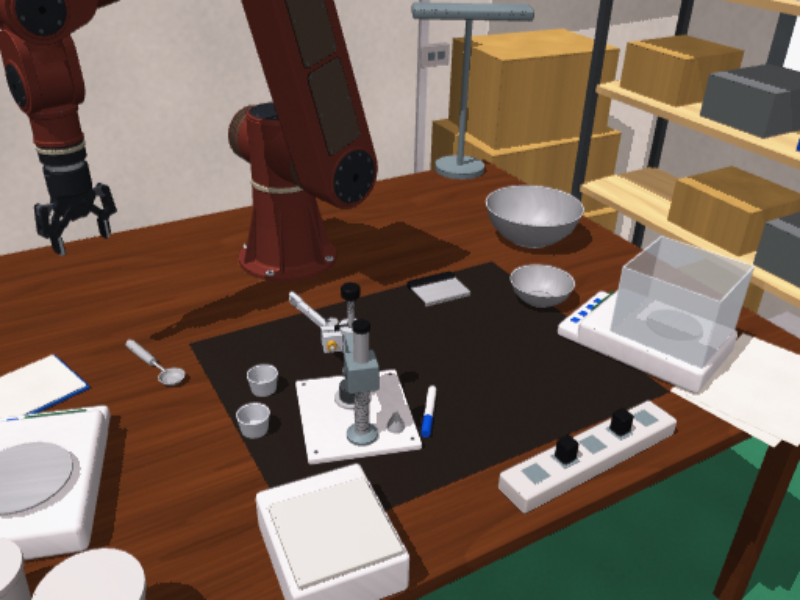

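View pics/b.png

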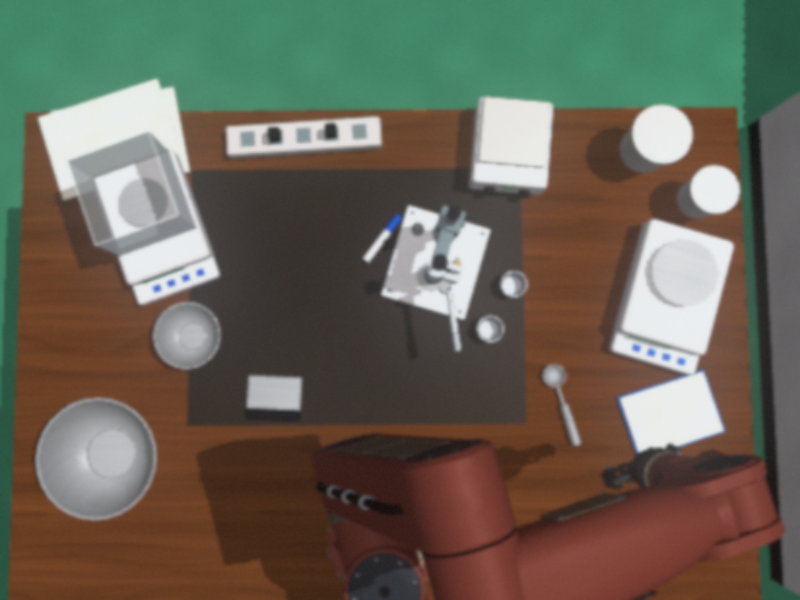

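The scene picture shows the stand near (350,400), with its knob at (350,290) and the lever pointing toward the robot. In the top picture the knob is at (440,262), the lever end at (458,350), and the base plate is turned about -16°. Next I measure these more precisely.

Run:
```python
from h import *
for n in("top","scene"):
    d=np.load(n+'.npy'); im=cv2.imread(n+'.png').astype(int); P=cloud(n,d).reshape(-1,3); C=im.reshape(-1,3)
    near=(abs(P[:,0]-620)<200)&(abs(P[:,1]+120)<160)&(d.ravel()>0)
    m=near&(abs(P[:,2]-16)<7)&(C.min(1)>150)
    q=P[m]; r=cv2.minAreaRect(q[:,:2].astype(np.float32)); print(n,'plate',m.sum(),r,q[:,2].mean())
    k=near&(P[:,2]>215)&(P[:,2]<300); q=P[k]
    kk=k&(C.max(1)<70); print('knob',kk.sum(),P[kk].mean(0),np.percentile(P[kk],[2,50,98],axis=0).round(1).tolist())
    dk=near&(P[:,2]>120)&(P[:,2]<185); 
    print('col',P[k&~kk].mean(0) if (k&~kk).any() else 0)
    q=P[dk&(P[:,0]<580)]; 
    if len(q)>5:
        v=q[:,:2]-q[:,:2].mean(0); w=np.linalg.svd(v)[2][0]; s=v@w; print('lever',len(q),q.mean(0),np.degrees(np.arctan2(w[1],w[0])),(q[:,:2].mean(0)+w*s.min(),q[:,:2].mean(0)+w*s.max()))
```

```text
top plate 2181 ((625.994873046875, -139.22103881835938), (340.9254150390625, 236.2323760986328), 66.13694763183594) 15.759884391493205
knob 77 [ 659.43465518 -131.50805316  255.92633668] [[590.6, -153.3, 247.4], [692.0, -138.1, 256.2], [712.5, -106.0, 264.7]]
col [ 633.31188327 -122.6226165   253.38306999]
lever 253 [ 518.6214077  -142.00873993  165.99772102] -171.8437960158364 (array([ 583.51586954, -132.70793395]), array([ 424.84976354, -155.4482823 ]))
scene plate 2755 ((630.35595703125, -141.7629852294922), (340.01116943359375, 244.95797729492188), 65.1879653930664) 16.226828950601696
knob 231 [ 647.0220545  -131.16198371  252.0970161 ] [[589.3, -159.2, 225.2], [615.0, -129.0, 253.0], [714.8, -105.2, 262.6]]
col [ 690.21619812 -145.83314574  227.82234089]
lever 233 [ 504.62355435 -151.27853794  164.38672952] 8.721320520230355 (array([ 426.89571932, -163.20217059]), array([ 583.42852489, -139.18967018]))
```

Run:
```python
from h import *
for n in("top","scene"):
    d=np.load(n+'.npy'); im=cv2.imread(n+'.png').astype(int); P=cloud(n,d); C=im
    near=(abs(P[...,0]-620)<200)&(abs(P[...,1]+120)<160)&(d>0)
    m=(near&(abs(P[...,2]-16)<7)&(C.min(2)>140)).astype(np.uint8)
    N,L,S,_=cv2.connectedComponentsWithStats(m); i=1+S[1:,4].argmax()
    q=P[L==i]; h=cv2.convexHull(q[:,:2].astype(np.float32)); print(n,'plate',cv2.minAreaRect(h))
    k=near&(P[...,2]>240)&(P[...,2]<290)
    for nm,s in (('knob',P[...,0]<640),('col',P[...,0]>650)):
        q=P[k&s&(C.max(2)<90)] if nm=='knob' else P[k&s]
        print(nm,len(q),q.mean(0).round(1),np.median(q,0).round(1),q.min(0).round(1),q.max(0).round(1))
    for x in (430,460,500,540,580):
        q=P[near&(abs(P[...,0]-x)<12)&(P[...,2]>145)&(P[...,2]<190)]
        if len(q): print(x,len(q),q.mean(0).round(1),q.min(0).round(),q.max(0).round())
```

```text
top plate ((638.6542358398438, -105.42255401611328), (160.6723175048828, 220.34689331054688), 73.0245132446289)
knob 51 [ 598.4 -114.   260.1] [ 598.1 -114.2  260.2] [ 587.4 -123.5  254. ] [ 609.9 -104.4  266.1]
col 69 [ 699.2 -143.6  252.4] [ 699.3 -144.   252. ] [ 685.9 -157.1  240.9] [ 713.  -131.4  258.5]
430 23 [ 433.8 -153.5  166.8] [ 425. -159.  157.] [ 442. -148.  175.]
460 32 [ 459.7 -150.4  164.7] [ 448. -159.  149.] [ 472. -144.  173.]
500 27 [ 500.5 -145.4  164.7] [ 491. -153.  153.] [ 511. -140.  175.]
540 34 [ 542.3 -137.1  165.7] [ 530. -147.  150.] [ 551. -121.  172.]
580 123 [ 582.5 -129.6  173. ] [ 570. -164.  145.] [592. -94. 188.]
scene plate ((636.036376953125, -127.70494842529297), (198.3192901611328, 225.40138244628906), 73.03033447265625)
knob 127 [ 607.2 -119.6  255.2] [ 609.8 -120.8  258.3] [ 584.7 -133.6  240. ] [ 621.2 -101.6  263.1]
col 101 [ 705.5 -149.   250.2] [ 706.4 -149.1  252.2] [ 687.5 -161.3  240.2] [ 717.8 -133.5  256. ]
430 23 [ 435.2 -161.2  163.2] [ 427. -165.  149.] [ 441. -153.  172.]
460 41 [ 459.5 -157.9  163.3] [ 449. -163.  149.] [ 472. -148.  175.]
500 37 [ 499.5 -152.7  161.9] [ 488. -157.  148.] [ 512. -145.  169.]
540 30 [ 538.7 -147.2  163.2] [ 529. -152.  151.] [ 552. -133.  171.]
580 53 [ 581.6 -147.3  174.3] [ 568. -167.  147.] [ 592. -100.  185.]
```

>>> servo_tool(deltas=[[[0.033,-0.012,-0.015],[0,0,-0.12],1],[[0.066,-0.024,-0.03],[0,0,-0.24],1],[[0.099,-0.036,-0.045],[0,0,-0.36],1],[[0.132,-0.048,-0.06],[0,0,-0.48],1],[[0.165,-0.06,-0.06],[0,0,-0.585],1]], newtons=40)

```text
clock: 1.22
position: [335.3, -363.2, 294.1]
eef_rot: [[0.547, 0.837, 0.002], [0.837, -0.547, -0.004], [-0.002, 0.004, -1.0]]
ft_force: [0.2, 0.3, 0.3]
grip_width: 0.3
grip_force: 0.0
```

>>> servo_tool(deltas=[[[0.036,0.009,0],[0,0,-0.12],1],[[0.072,0.018,0],[0,0,-0.24],1],[[0.108,0.026,0],[0,0,-0.36],1],[[0.144,0.035,0],[0,0,-0.48],1],[[0.18,0.043,0],[0,0,-0.585],1]])

```text
clock: 1.63
position: [470.1, -235.5, 291.5]
eef_rot: [[-0.007, 1.0, 0.0], [1.0, 0.007, -0.0], [-0.0, 0.0, -1.0]]
ft_force: [-0.2, -0.4, 0.2]
grip_width: -0.005
grip_force: 0.0
```

>>> servo_tool(deltas=[[[0.033,0.015,-0.003],[0,0,0],1],[[0.066,0.03,-0.006],[0,0,0],1],[[0.099,0.045,-0.01],[0,0,0],1],[[0.12,0.06,-0.01],[0,0,0],1],[[0.12,0.06,-0.01],[0,0,0],1]])

```text
clock: 2.05
position: [530.7, -113.1, 301.4]
eef_rot: [[-0.005, 1.0, 0.001], [1.0, 0.005, 0.001], [0.001, 0.001, -1.0]]
ft_force: [-0.7, 0.5, 0.6]
grip_width: 0.002
grip_force: 0.0
```

Run:
```python
from h import *
s=env.sense(); print(s['position'],s['ft_force'])
i,R,t=cam('wrist'); print('cam',-R.T@t,R[2],i['fx'])
im,d=env.grab_frame('wrist'); cv2.imwrite('pics/c.png',cv2.resize(im,(800,600)))
v,u=np.mgrid[0:384,0:512]; x=(u-i['cx'])/i['fx'];y=(v-i['cy'])/i['fy'];r=np.hypot(x,y)+1e-9
P=np.stack([np.tan(r)*x/r*d,np.tan(r)*y/r*d,d],-1); P=(P-t)@R
for k in("knob_top","lever_handle","lever_pivot"):
    for b in env.spot_in(k,'wrist')[:2]: print(k,b['conf'],np.round(b['bbox']),P[int(b['bbox'][1]),int(b['bbox'][0])].round(1))
ok=(d>0)&(r<1.4)&(np.hypot(P[...,0]-602,P[...,1]+116)<35)
q=P[ok&(P[...,2]>240)&(P[...,2]<275)]; print('knob',len(q), q.mean(0) if len(q) else 0, np.percentile(q,[1,50,99],axis=0).round(1).tolist() if len(q) else 0)
q=P[(d>0)&(r<1.4)&(P[...,0]>410)&(P[...,0]<545)&(P[...,1]>-190)&(P[...,1]<-110)&(P[...,2]>140)&(P[...,2]<180)]
for X in range(420,545,20):
    w=q[abs(q[:,0]-X)<6]
    if len(w): print(X,len(w),w.mean(0).round(1),w.min(0).round(1)[1:],w.max(0).round(1)[1:])
```

```text
[ 530.67061764 -113.10679161  301.44566587] [-0.66629794  0.52371302  0.61898714]
cam [530.54265498 -28.3626432  443.37522143] [ 0.00266001 -0.32675964 -0.94510373] 297.3186396354542
knob_top 0.86 [334. 196.  78.  95.] [ 600.2 -109.6  212.1]
lever_handle 0.86 [222. 207. 132.  42.] [ 500.6 -142.1  155.6]
lever_pivot 0.6 [304. 168. 305. 188.] [ 584.6 -100.4  152.7]
knob 1743 [ 598.4707096  -112.08607605  257.17411916] [[584.8, -129.4, 242.4], [598.1, -111.6, 259.1], [615.7, -99.0, 260.9]]
420 1 [ 425.6 -154.   165.2] [-154.   165.2] [-154.   165.2]
440 177 [ 440.  -152.9  164.3] [-163.3  147.8] [-148.4  170.4]
460 175 [ 459.7 -150.4  163.6] [-158.2  145.9] [-146.3  170.2]
480 152 [ 480.1 -148.2  162.3] [-156.1  151.1] [-144.1  166.3]
500 168 [ 499.9 -145.9  162.5] [-153.5  150.9] [-141.3  166.4]
520 170 [ 520.2 -143.3  162.4] [-151.1  151.2] [-138.6  166.7]
540 148 [ 539.6 -140.8  162.5] [-148.6  151. ] [-136.1  167. ]
```

View pics/c.png

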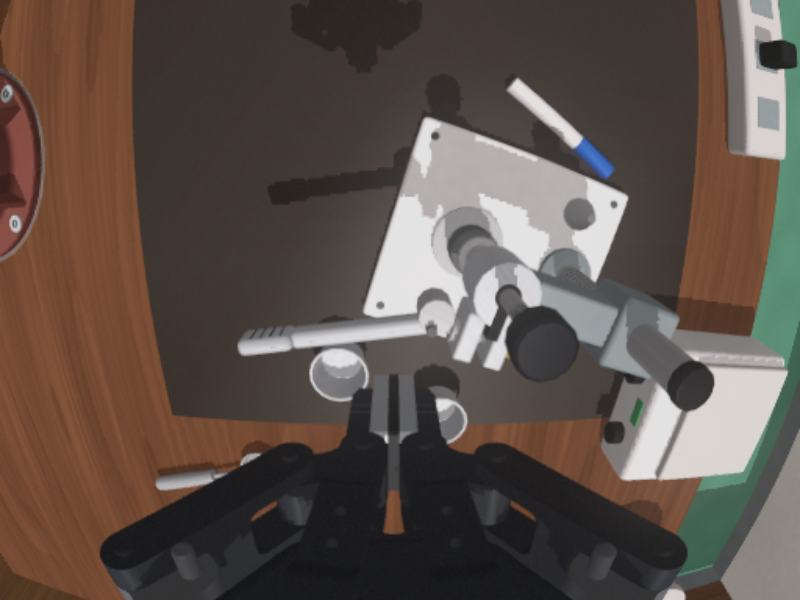

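The wrist view shows the knob at (542,343), the lever from (430,325) to (240,345), and the cups below the lever. The knob top centre comes out at (600,-114,260). The lever's centreline passes through (440,-154) and (540,-142), which fits the geometry given.

>>> servo_tool(deltas=[[[0,0.03,0],[0,0,0],1],[[0,0.06,0.0],[0,0,0],1],[[0,0.07,0.015],[0,0,0],1],[[0,0.07,0.028],[0,0,0],1],[[0,0.07,0.028],[0,0,0],1]])

```text
clock: 2.67
position: [597.6, -117.8, 270.4]
eef_rot: [[0.001, 1.0, -0.004], [1.0, -0.001, 0.001], [0.001, -0.004, -1.0]]
ft_force: [-1.0, 0.4, -1.5]
grip_width: 0.002
grip_force: 0.0
```

>>> servo_tool(deltas=[[[0,0,0.003],[0,0,0],1],[[0,0,0.006],[0,0,0],1],[[0,0,0.009],[0,0,0],1],[[0,0,0.011],[0,0,0],1],[[0,0,0.012],[0,0,0],1]])

```text
clock: 3.08
position: [598.6, -117.0, 261.6]
eef_rot: [[-0.001, 1.0, 0.001], [1.0, 0.001, -0.0], [-0.0, 0.001, -1.0]]
ft_force: [0.6, 0.9, -0.2]
grip_width: 0.001
grip_force: 0.0
```

>>> servo_tool(deltas=[[[0.001,0,0.001],[0,0,0],1],[[0.002,0,0.002],[0,0,0],1],[[0.002,0,0.003],[0,0,0],1],[[0.002,0,0.004],[0,0,0],1],[[0.002,0,0.005],[0,0,0],1]])

```text
clock: 3.5
position: [598.9, -115.0, 256.6]
eef_rot: [[-0.001, 1.0, 0.001], [1.0, 0.001, -0.0], [-0.0, 0.001, -1.0]]
ft_force: [-1.0, -1.4, 3.3]
grip_width: -0.004
grip_force: 1.6
```

>>> servo_tool(deltas=[[[0,0,0.001],[0,0,0],1],[[0,0,0.002],[0,0,0],1],[[0,0,0.003],[0,0,0],1],[[0,0,0.004],[0,0,0],1],[[0,0,0.005],[0,0,0],1]])

```text
clock: 3.92
position: [598.8, -115.0, 251.2]
eef_rot: [[-0.001, 1.0, 0.0], [1.0, 0.001, -0.0], [-0.0, 0.0, -1.0]]
ft_force: [0.4, -2.6, 1.9]
grip_width: -0.001
grip_force: 1.6
```

>>> servo_tool(deltas=[[[0,0,0.001],[0,0,0],1],[[0,0,0.002],[0,0,0],1],[[0,0,0.003],[0,0,0],1],[[0,0,0.004],[0,0,0],1],[[0,0,0.005],[0,0,0],1]])

```text
clock: 4.33
position: [598.8, -114.9, 246.2]
eef_rot: [[-0.001, 1.0, 0.0], [1.0, 0.001, -0.0], [-0.0, 0.0, -1.0]]
ft_force: [0.3, -2.0, 2.0]
grip_width: -0.003
grip_force: 1.6
```

>>> servo_tool(deltas=[[[0,0,0.001],[0,0,0],1],[[0,0,0.002],[0,0,0],1],[[0,0,0.003],[0,0,0],1],[[0,0,0.004],[0,0,0],1],[[0,0,0.005],[0,0,0],1]])

```text
clock: 4.75
position: [598.8, -114.8, 241.2]
eef_rot: [[-0.001, 1.0, 0.0], [1.0, 0.001, 0.0], [0.0, 0.0, -1.0]]
ft_force: [1.7, -2.4, 3.8]
grip_width: -0.0
grip_force: 1.6
```

>>> servo_tool(deltas=[[[0,0,0.0005],[0,0,0],1],[[0,0,0.001],[0,0,0],1],[[0,0,0.0015],[0,0,0],1]])

```text
clock: 5.0
position: [598.7, -114.7, 239.7]
eef_rot: [[-0.001, 1.0, -0.0], [1.0, 0.001, 0.0], [0.0, -0.0, -1.0]]
ft_force: [1.1, -0.5, 2.6]
grip_width: -0.001
grip_force: 1.4
```

>>> servo_tool(deltas=[[[0,0,0.0003],[0,0,0],1],[[0,0,0.0006],[0,0,0],1],[[0,0,0.0009],[0,0,0],1],[[0,0,0.0012],[0,0,0],1]])

```text
clock: 5.33
position: [598.7, -114.7, 238.6]
eef_rot: [[-0.001, 1.0, -0.0], [1.0, 0.001, 0.0], [0.0, -0.0, -1.0]]
ft_force: [1.9, -0.1, 2.4]
grip_width: -0.005
grip_force: 1.4
```

>>> servo_tool(deltas=[[[0,0,0.0002],[0,0,0],1],[[0,0,0.0004],[0,0,0],1],[[0,0,0.0006],[0,0,0],1]])

```text
clock: 5.58
position: [598.7, -114.7, 238.0]
eef_rot: [[-0.001, 1.0, -0.0], [1.0, 0.001, 0.0], [0.0, -0.0, -1.0]]
ft_force: [1.2, -0.6, 2.7]
grip_width: -0.0
grip_force: 1.4
```

>>> servo_tool(deltas=[[[0,0,0.0002],[0,0,0],1],[[0,0,0.0004],[0,0,0],1],[[0,0,0.0006],[0,0,0],1]])

```text
clock: 5.83
position: [598.7, -114.8, 237.4]
eef_rot: [[-0.001, 1.0, 0.0], [1.0, 0.001, 0.0], [0.0, 0.0, -1.0]]
ft_force: [0.8, -0.1, 2.8]
grip_width: -0.002
grip_force: 1.4
```

>>> servo_tool(deltas=[[[0,0,0.0002],[0,0,0],1],[[0,0,0.0004],[0,0,0],1]])

```text
clock: 6.0
position: [598.7, -114.7, 237.0]
eef_rot: [[-0.001, 1.0, -0.0], [1.0, 0.001, 0.0], [0.0, -0.0, -1.0]]
ft_force: [2.0, 0.3, 2.2]
grip_width: -0.003
grip_force: 1.4
```

>>> servo_tool(deltas=[[[0,0,0.0002],[0,0,0],1],[[0,0,0.0004],[0,0,0],1]])

```text
clock: 6.17
position: [598.7, -114.8, 236.6]
eef_rot: [[-0.001, 1.0, -0.0], [1.0, 0.001, 0.0], [0.0, -0.0, -1.0]]
ft_force: [0.8, -0.2, 3.6]
grip_width: -0.002
grip_force: 1.4
```

>>> servo_tool(deltas=[[[0,0,0.0002],[0,0,0],1],[[0,0,0.0004],[0,0,0],1]])

```text
clock: 6.33
position: [598.7, -114.8, 236.2]
eef_rot: [[-0.001, 1.0, -0.0], [1.0, 0.001, 0.0], [0.0, -0.0, -1.0]]
ft_force: [0.1, 0.1, 3.1]
grip_width: -0.0
grip_force: 1.4
```

>>> servo_tool(deltas=[[[0,0,0.0002],[0,0,0],1],[[0,0,0.0003],[0,0,0],1]])

```text
clock: 6.5
position: [598.7, -114.8, 236.1]
eef_rot: [[-0.001, 1.0, 0.0], [1.0, 0.001, 0.0], [0.0, 0.0, -1.0]]
ft_force: [0.3, 1.7, 5.1]
grip_width: -0.001
grip_force: 2.8
```

>>> servo_tool(deltas=[[[0,0,0.0001],[0,0,0],1],[[0,0,0.0001],[0,0,0],1]])

```text
clock: 6.67
position: [598.7, -114.8, 236.1]
eef_rot: [[-0.001, 1.0, 0.0], [1.0, 0.001, 0.0], [0.0, 0.0, -1.0]]
ft_force: [-0.2, 0.8, 5.5]
grip_width: -0.002
grip_force: 2.7
```

>>> servo_tool(deltas=[[[0,0,0.0001],[0,0,0],1],[[0,0,0.0001],[0,0,0],1]])

```text
clock: 6.83
position: [598.7, -114.8, 236.1]
eef_rot: [[-0.001, 1.0, 0.0], [1.0, 0.001, -0.0], [-0.0, 0.0, -1.0]]
ft_force: [0.4, 2.4, 6.0]
grip_width: -0.0
grip_force: 3.1
```

>>> servo_tool(deltas=[[[0,0,0.0001],[0,0,0],1],[[0,0,0.0002],[0,0,0],1],[[0,0,0.0003],[0,0,0],1],[[0,0,0.0003],[0,0,0],1]])

```text
clock: 7.17
position: [598.8, -114.8, 236.1]
eef_rot: [[-0.001, 1.0, 0.001], [1.0, 0.001, -0.0], [-0.0, 0.001, -1.0]]
ft_force: [-0.8, 0.9, 7.7]
grip_width: 0.001
grip_force: 4.2
```

>>> servo_tool(deltas=[[[0,0,0.0001],[0,0,0],1],[[0,0,0.0002],[0,0,0],1],[[0,0,0.0002],[0,0,0],1],[[0,0,0.0002],[0,0,0],1]])

```text
clock: 7.5
position: [598.8, -114.8, 236.1]
eef_rot: [[-0.001, 1.0, 0.001], [1.0, 0.001, -0.0], [-0.0, 0.001, -1.0]]
ft_force: [-1.2, 2.0, 10.2]
grip_width: -0.002
grip_force: 4.9
```

>>> servo_tool(deltas=[[[0,0,0.0001],[0,0,0],1],[[0,0,0.0002],[0,0,0],1],[[0,0,0.0002],[0,0,0],1],[[0,0,0.0002],[0,0,0],1],[[0,0,0.0002],[0,0,0],1]])

```text
clock: 7.92
position: [598.8, -114.8, 236.1]
eef_rot: [[-0.001, 1.0, 0.001], [1.0, 0.001, -0.0], [-0.0, 0.001, -1.0]]
ft_force: [-1.5, 1.0, 10.6]
grip_width: -0.006
grip_force: 5.6
```

Run:
```python
import numpy as np
c=np.array([600,-114.5]); a=np.radians(-17); R=np.array([[np.cos(a),-np.sin(a)],[np.sin(a),np.cos(a)]])
p=c+R@[-36,-38]; print(p)
for q in np.arange(0,2.0,.1):
    w=np.radians(211-17)-q; u=np.array([np.cos(w),np.sin(w)]); n=np.array([-u[1],u[0]]) # ccw side = trailing
    print(round(q,2),(p+108*u+n*(6+14)).round(),(p+108*u).round())
```

```text
[ 554.46290401 -140.31419936]
0.0 [ 455. -186.] [ 450. -166.]
0.1 [ 450. -176.] [ 448. -156.]
0.2 [ 447. -165.] [ 447. -145.]
0.3 [ 446. -154.] [ 447. -134.]
0.4 [ 445. -143.] [ 448. -124.]
0.5 [ 445. -132.] [ 450. -113.]
0.6 [ 446. -121.] [ 453. -103.]
0.7 [ 449. -111.] [457. -93.]
0.8 [ 452. -100.] [463. -83.]
0.9 [457. -90.] [469. -74.]
1.0 [462. -81.] [476. -66.]
1.1 [469. -72.] [484. -59.]
1.2 [476. -64.] [492. -52.]
1.3 [484. -56.] [501. -46.]
1.4 [493. -50.] [511. -41.]
1.5 [502. -44.] [521. -38.]
1.6 [512. -39.] [531. -35.]
1.7 [522. -35.] [542. -33.]
1.8 [533. -33.] [553. -32.]
1.9 [544. -31.] [564. -33.]
```

>>> servo_tool(deltas=[[[0,0,-0.01],[0,0,0],1],[[0,0,-0.035],[0,0,0],1],[[0,0,-0.05],[0,0,0],1],[[-0.018,-0.029,-0.055],[0,0,0],1],[[-0.036,-0.058,-0.055],[0,0,0],1]])

```text
clock: 8.33
position: [541.1, -151.0, 291.0]
eef_rot: [[-0.003, 1.0, 0.001], [1.0, 0.003, -0.001], [-0.001, 0.001, -1.0]]
ft_force: [0.6, -1.4, -0.6]
grip_width: -0.001
grip_force: 0.0
```

>>> servo_tool(deltas=[[[-0.018,-0.029,0],[0,0,0],1],[[-0.036,-0.058,0],[0,0,0],1],[[-0.054,-0.087,0],[0,0,0],1],[[-0.054,-0.087,0.03],[0,0,0],1],[[-0.054,-0.087,0.06],[0,0,0],1]])

```text
clock: 8.75
position: [453.2, -206.7, 231.0]
eef_rot: [[0.002, 1.0, 0.003], [1.0, -0.002, -0.002], [-0.002, 0.003, -1.0]]
ft_force: [0.9, 0.3, 0.4]
grip_width: 0.002
grip_force: 0.0
```

>>> servo_tool(deltas=[[[0,0,0.035],[0,0,0],1],[[0,0,0.07],[0,0,0],1],[[0,0,0.09],[0,0,0],1],[[0.006,-0.002,0.09],[0,0,0],1],[[0.012,-0.005,0.09],[0,0,0],1]])

```text
clock: 9.17
position: [448.0, -192.4, 139.8]
eef_rot: [[-0.0, 1.0, -0.002], [1.0, 0.0, 0.001], [0.001, -0.002, -1.0]]
ft_force: [-0.4, 0.0, 0.4]
grip_width: 0.005
grip_force: 0.0
```

Run:
```python
from h import *
i,R,t=cam('wrist'); im,d=env.grab_frame('wrist'); cv2.imwrite('pics/d.png',cv2.resize(im,(640,480)))
im2,_=env.grab_frame('scene'); cv2.imwrite('pics/e.png',cv2.resize(im2[150:320,140:310],(680,600),interpolation=cv2.INTER_CUBIC))
```

```text
(no output)
```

View pics/d.png

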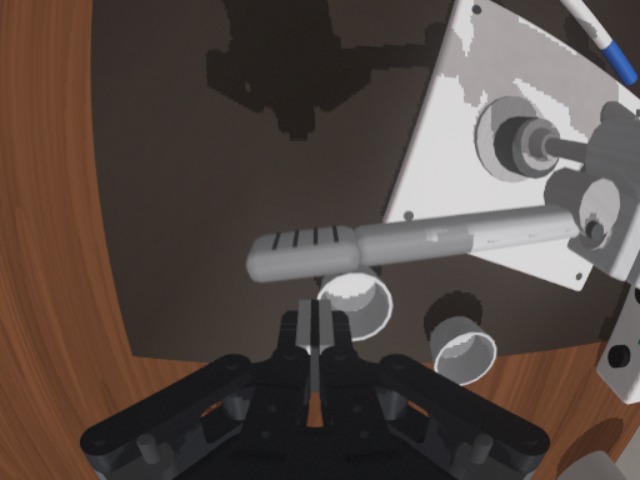

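View pics/e.png

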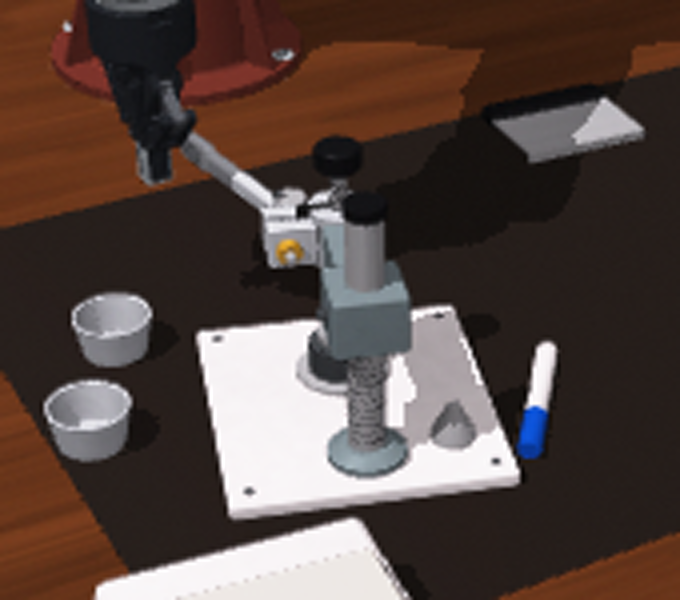

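The tips stand beside the lever's grip on its trailing side, below the bar, with the plunger down on the puck (wrist picture (535,145)). I start pushing along the arc.

>>> servo_tool(deltas=[[[0.008,0,0],[0,0,0],1],[[0.015,0,0],[0,0,0],1],[[0.022,-0.001,0],[0,0,0],1],[[0.029,-0.002,0],[0,0,0],1],[[0.036,-0.002,0],[0,0,0],1]])

```text
clock: 9.68
position: [446.9, -156.6, 140.5]
eef_rot: [[-0.001, 1.0, 0.001], [1.0, 0.001, -0.001], [-0.001, 0.001, -1.0]]
ft_force: [-0.6, -2.4, 2.8]
grip_width: 0.002
grip_force: 1.2
```

>>> servo_tool(deltas=[[[0.007,0,0],[0,0,0],1],[[0.014,0,0],[0,0,0],1],[[0.021,0,0],[0,0,0],1],[[0.028,0,0],[0,0,0],1],[[0.035,0.001,0],[0,0,0],1]])

```text
clock: 10.1
position: [447.6, -121.3, 139.9]
eef_rot: [[-0.001, 1.0, -0.0], [1.0, 0.001, -0.0], [-0.0, -0.0, -1.0]]
ft_force: [1.7, -2.6, 0.1]
grip_width: -0.001
grip_force: 1.1
```

>>> servo_tool(deltas=[[[0.007,0.001,0],[0,0,0],1],[[0.014,0.003,0],[0,0,0],1],[[0.021,0.005,0],[0,0,0],1],[[0.028,0.008,0],[0,0,0],1],[[0.034,0.011,0],[0,0,0],1]])

```text
clock: 10.52
position: [458.8, -87.3, 139.9]
eef_rot: [[-0.001, 1.0, -0.0], [1.0, 0.001, -0.0], [-0.0, -0.0, -1.0]]
ft_force: [-0.1, -5.2, 0.5]
grip_width: -0.002
grip_force: 1.5
```

>>> servo_tool(deltas=[[[0.004,0.003,0],[0,0,0],1],[[0.008,0.006,0],[0,0,0],1],[[0.012,0.009,0],[0,0,0],1],[[0.016,0.012,0],[0,0,0],1],[[0.02,0.016,0],[0,0,0],1]])

```text
clock: 10.93
position: [474.5, -68.7, 139.9]
eef_rot: [[-0.0, 1.0, -0.001], [1.0, 0.0, -0.002], [-0.002, -0.001, -1.0]]
ft_force: [-2.6, -10.2, 0.2]
grip_width: -0.002
grip_force: 4.8
```

>>> servo_tool(deltas=[[[0.004,0.004,0],[0,0,0],1],[[0.007,0.008,0],[0,0,0],1],[[0.0105,0.012,0],[0,0,0],1],[[0.0135,0.016,0],[0,0,0],1],[[0.016,0.02,0],[0,0,0],1]])

```text
clock: 11.35
position: [494.0, -51.9, 139.6]
eef_rot: [[-0.001, 1.0, -0.002], [1.0, 0.001, -0.0], [-0.0, -0.002, -1.0]]
ft_force: [-3.3, -4.7, -0.5]
grip_width: -0.0
grip_force: 2.3
```

>>> servo_tool(deltas=[[[0.003,0.004,0],[0,0,0],1],[[0.006,0.008,0],[0,0,0],1],[[0.0085,0.012,0],[0,0,0],1],[[0.0105,0.016,0],[0,0,0],1],[[0.0125,0.02,0],[0,0,0],1]])

```text
clock: 11.77
position: [514.1, -39.0, 139.6]
eef_rot: [[-0.001, 1.0, -0.002], [1.0, 0.001, 0.001], [0.001, -0.002, -1.0]]
ft_force: [-0.5, 0.1, 0.3]
grip_width: 0.003
grip_force: 0.0
```

>>> servo_tool(deltas=[[[0.001,0.004,0],[0,0,0],1],[[0.003,0.008,0],[0,0,0],1],[[0.004,0.012,0],[0,0,0],1],[[0.005,0.015,0],[0,0,0],1],[[0.006,0.018,0],[0,0,0],1]])

```text
clock: 12.18
position: [533.2, -33.1, 140.1]
eef_rot: [[-0.001, 1.0, 0.0], [1.0, 0.001, 0.0], [0.0, 0.0, -1.0]]
ft_force: [0.0, -0.3, 0.4]
grip_width: 0.003
grip_force: 0.0
```

>>> servo_tool(deltas=[[[0.0,0.002,0],[0,0,0],1],[[0.001,0.004,0],[0,0,0],1],[[0.001,0.006,0],[0,0,0],1]])

```text
clock: 12.43
position: [538.8, -32.3, 140.0]
eef_rot: [[-0.001, 1.0, -0.0], [1.0, 0.001, 0.0], [0.0, -0.0, -1.0]]
ft_force: [0.9, 0.7, 0.4]
grip_width: 0.004
grip_force: 0.0
```

>>> servo_tool(deltas=[[[0.0,0.001,0],[0,0,0],1],[[0,0.002,0],[0,0,0],1],[[0,0.003,0],[0,0,0],1],[[0,0.004,0],[0,0,0],1]])

```text
clock: 12.77
position: [542.6, -32.4, 140.0]
eef_rot: [[-0.001, 1.0, -0.0], [1.0, 0.001, 0.0], [0.0, -0.0, -1.0]]
ft_force: [-0.1, -0.9, -0.2]
grip_width: -0.0
grip_force: 0.0
```

Run:
```python
from h import *
im,d=env.grab_frame('wrist'); cv2.imwrite('pics/f.png',cv2.resize(im,(640,480)))
```

```text
(no output)
```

View pics/f.png

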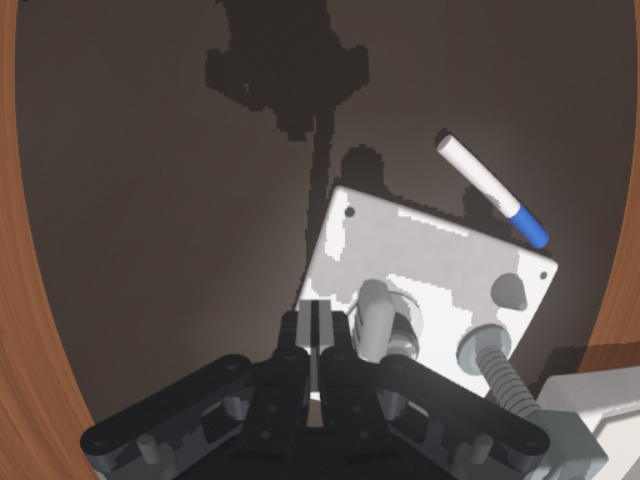

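The lever has snapped ahead of the fingers; its end is at (375,310), close to the right of the tips. I keep pushing gently until it bears on its stop.

>>> servo_tool(deltas=[[[0.0,0.001,0],[0,0,0],1],[[0,0.002,0],[0,0,0],1],[[0,0.003,0],[0,0,0],1],[[0,0.004,0],[0,0,0],1],[[0,0.005,0],[0,0,0],1]])

```text
clock: 13.23
position: [544.6, -32.4, 139.5]
eef_rot: [[-0.001, 1.0, -0.006], [1.0, 0.001, -0.0], [-0.0, -0.006, -1.0]]
ft_force: [-15.2, -1.1, 8.5]
grip_width: -0.002
grip_force: 7.6
```

>>> servo_tool(deltas=[[[0.0,0.001,0],[0,0,0],1],[[0,0.002,0],[0,0,0],1],[[0,0.003,0],[0,0,0],1]])

```text
clock: 13.48
position: [544.9, -32.3, 139.2]
eef_rot: [[-0.0, 1.0, -0.011], [1.0, 0.0, -0.0], [-0.0, -0.011, -1.0]]
ft_force: [-26.3, -3.1, 16.3]
grip_width: 0.004
grip_force: 13.2
```

>>> servo_tool(deltas=[[[0,-0.006,0],[0,0,0],1],[[0,-0.02,0],[0,0,0],1],[[0,-0.05,-0.0],[0,0,0],1],[[0,-0.06,-0.03],[0,0,0],1],[[0,-0.06,-0.06],[0,0,0],1]])

```text
clock: 13.9
position: [486.0, -31.7, 198.9]
eef_rot: [[-0.001, 1.0, -0.007], [1.0, 0.001, 0.001], [0.001, -0.007, -1.0]]
ft_force: [2.0, -0.2, 0.4]
grip_width: -0.0
grip_force: 0.0
```

Run:
```python
from h import *
s=env.sense(); print(s['position'],s['ft_force'])
i,R,t=cam('wrist'); im,d=env.grab_frame('wrist'); cv2.imwrite('pics/g.png',cv2.resize(im,(800,600)))
v,u=np.mgrid[0:384,0:512]; x=(u-i['cx'])/i['fx'];y=(v-i['cy'])/i['fy'];r=np.hypot(x,y)+1e-9
P=np.stack([np.tan(r)*x/r*d,np.tan(r)*y/r*d,d],-1); P=(P-t)@R
ok=(d>0)&(r<1.4)&(P[...,0]>525)&(P[...,0]<600)&(P[...,2]>145)&(P[...,2]<180)
for Y in range(-90,0,10):
    w=P[ok&(abs(P[...,1]-Y)<4)]
    if len(w): print(Y,len(w),w.mean(0).round(1),w[:,0].min().round(1),w[:,0].max().round(1))
im,d=env.grab_frame('scene'); P=cloud('scene',d); k=(np.hypot(P[...,0]-602,P[...,1]+118)<28)&(P[...,2]>212)&(P[...,2]<275)
print('knob',k.sum(),np.percentile(P[k][:,2],[50,90,98]))
```

```text
[486.01972458 -31.69496827 198.92057071] [ 2.03109751 -0.24017293  0.44814103]
-90 199 [576.1 -91.  163.4] 553.3 599.9
-80 173 [558.5 -80.1 162.1] 554.1 566.0
-70 175 [559.2 -70.1 162. ] 554.9 566.6
-60 189 [560.1 -60.  162.3] 556.0 567.1
-50 177 [560.7 -50.3 161.8] 556.6 568.1
-40 243 [561.5 -39.9 164. ] 557.7 570.7
-30 270 [562.3 -29.9 163.8] 558.2 572.1
-20 276 [563.1 -19.9 164.1] 559.2 571.2
-10 240 [564.9 -11.5 160.7] 560.4 571.8
knob 132 [236.88663348 241.46454717 242.53298047]
```

View pics/g.png

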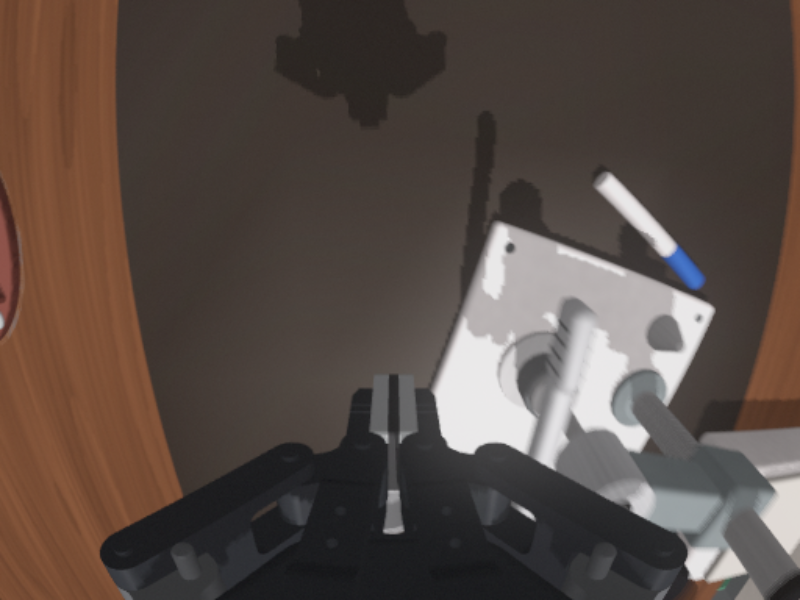

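The wrist picture shows the lever lying across the front of the collar, from (545,450) to (575,320). Its fitted direction is 102.6° in the stand frame, so it is shut. One last check of the knob height against the first picture, then I hand in.

Run:
```python
from h import *
for n in('top','scene'):
    d0=np.load(n+'.npy'); im,d=env.grab_frame(n)
    for D,I in((d0,cv2.imread(n+'.png')),(d,im)):
        P=cloud(n,D); k=(np.hypot(P[...,0]-600,P[...,1]+116)<24)&(P[...,2]>205)&(P[...,2]<290)&(I.max(2)<90)
        print(n,k.sum(),np.percentile(P[k][:,2],[50,80,95]).round(1))
s=env.sense(); print(s['clock'],s['position'],s['ft_force'])
```

```text
top 51 [260.2 262.7 264.4]
top 60 [240.  242.4 244.9]
scene 155 [254.3 260.3 262.3]
scene 143 [235.  240.1 241.7]
14.1 [491.49391696 -32.62075339 200.80953226] [ 0.0928768   0.31675963 -0.21953959]
```

>>> servo_tool(deltas=[[[0,0,-0.035],[0,0,0],1],[[0,0,-0.07],[0,0,0],1],[[-0.02,0.01,-0.1],[0,0,0],1],[[-0.05,0.025,-0.1],[0,0,0],1],[[-0.082,0.04,-0.1],[0,0,0],1]])

```text
clock: 14.52
position: [532.1, -115.0, 301.2]
eef_rot: [[-0.003, 1.0, 0.003], [1.0, 0.003, -0.001], [-0.001, 0.003, -1.0]]
ft_force: [1.6, 0.3, -0.0]
grip_width: -0.003
grip_force: 0.0
```

Run:
```python
from h import *
s=env.sense(); print(s['position'])
i,R,t=cam('wrist'); im,d=env.grab_frame('wrist'); cv2.imwrite('pics/k.png',cv2.resize(im[60:300,200:460],(780,720))[:600])
v,u=np.mgrid[0:384,0:512]; x=(u-i['cx'])/i['fx'];y=(v-i['cy'])/i['fy'];r=np.hypot(x,y)+1e-9
P=np.stack([np.tan(r)*x/r*d,np.tan(r)*y/r*d,d],-1); P=(P-t)@R
q=P[(d>0)&(r<1.4)&(np.hypot(P[...,0]-602,P[...,1]+116)<35)&(P[...,2]>215)&(P[...,2]<275)]; print(len(q),np.percentile(q,[1,50,99],axis=0).round(1).tolist())
q=P[(d>0)&(r<1.4)&(np.hypot(P[...,0]-700,P[...,1]+145)<25)&(P[...,2]>230)&(P[...,2]<275)]; print('column (253)',len(q),np.percentile(q[:,2],[50,99]))
```

```text
[ 532.14579993 -114.9977147   301.22201914]
1504 [[585.2, -129.5, 222.0], [598.7, -112.0, 238.7], [616.0, -99.0, 240.4]]
column (253) 933 [251.20813669 253.2141088 ]
```

View pics/k.png

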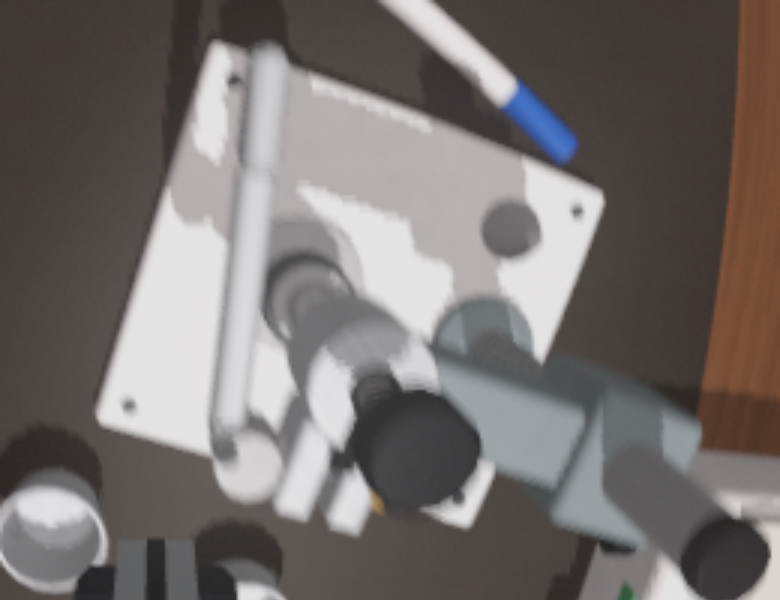

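The knob top now reads 239–240 mm, where 236 is expected. So I measure the disc and the puck rim directly from this same frame's viewpoint.

Run:
```python
from h import *
i,R,t=cam('wrist'); im,d=env.grab_frame('wrist')
v,u=np.mgrid[0:384,0:512]; x=(u-i['cx'])/i['fx'];y=(v-i['cy'])/i['fy'];r=np.hypot(x,y)+1e-9
P=np.stack([np.tan(r)*x/r*d,np.tan(r)*y/r*d,d],-1); P=(P-t)@R
ok=(d>0)&(r<1.4)&(np.hypot(P[...,0]-600,P[...,1]+114.5)<45)
for n,lo,hi in(('all low',12,100),('collar',140,200),('knob',215,260)):
    h,e=np.histogram(P[ok][:,2],np.arange(lo,hi,2 if lo<100 else 1)); print(n,[(int(a),int(c)) for a,c in zip(e,h) if c>6])
n='scene'; im,d=env.grab_frame(n); P=cloud(n,d)
big=cv2.resize(im[205:275,195:255],(600,700),interpolation=cv2.INTER_CUBIC)[:600]; cv2.imwrite('pics/m.png',big)
print([tuple(np.round(proj(n,(600,-114.5,z)),1)) for z in(22,52,60,236)])
```

```text
all low [(12, 46), (14, 483), (16, 116), (18, 41), (20, 365), (22, 70), (28, 11), (30, 10), (32, 10), (36, 10), (40, 10), (42, 9), (44, 9), (46, 10), (48, 25), (50, 65), (52, 13), (56, 7), (58, 9), (60, 29), (62, 141), (64, 28), (66, 16), (68, 15), (70, 11), (72, 12), (74, 21)]
collar [(140, 12), (141, 14), (142, 17), (143, 15), (144, 21), (145, 10), (146, 23), (147, 16), (148, 16), (149, 19), (150, 20), (151, 20), (152, 13), (153, 19), (154, 19), (155, 22), (156, 21), (157, 23), (158, 29), (159, 26), (160, 39), (161, 31), (162, 42), (163, 76), (164, 167), (165, 126), (166, 48), (167, 34), (168, 49), (169, 93), (170, 56), (171, 26), (172, 55), (173, 193), (174, 197), (175, 143), (176, 112), (177, 41), (178, 23), (179, 72), (180, 358), (181, 463), (182, 123), (185, 9)]
knob [(221, 17), (222, 15), (223, 20), (224, 21), (225, 19), (226, 15), (227, 18), (228, 12), (229, 32), (230, 18), (231, 18), (232, 25), (233, 18), (234, 13), (235, 30), (236, 53), (237, 155), (238, 493), (239, 498), (240, 65)]
[(np.float64(225.5), np.float64(252.9)), (np.float64(225.3), np.float64(244.8)), (np.float64(225.3), np.float64(242.6)), (np.float64(224.3), np.float64(190.8))]
```

View pics/m.png

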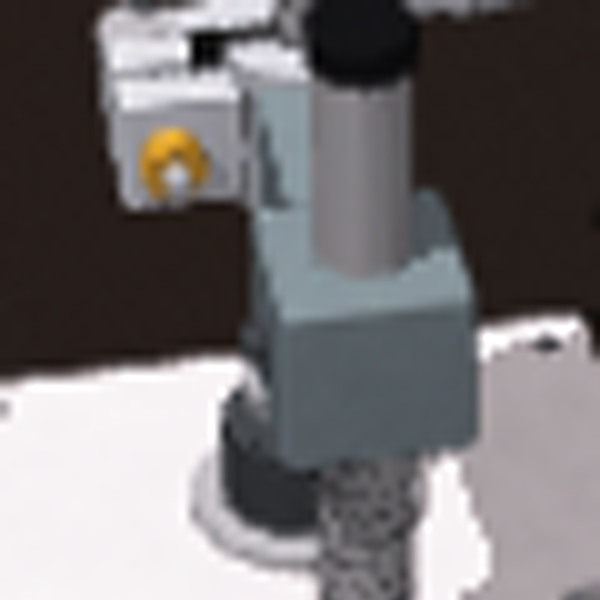

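Run:
```python
from h import *
e=cv2.imread('pics/e.png'); im,d=env.grab_frame('scene'); im0=cv2.imread('scene.png')
up=lambda a: cv2.resize(a[150:320,140:310],(680,600),interpolation=cv2.INTER_CUBIC)
n=up(im); o=up(im0)
for nm,a in(('start',o),('pressed',e),('now',n)):
    for lab,(x0,x1,y0,y1) in (('knob',(305,370,125,180)),('colcap',(335,395,185,260))):
        T=e[y0:y1,x0:x1]; S=a[max(y0-90,0):y1+40,x0-15:x1+15]
        r=cv2.matchTemplate(S,T,cv2.TM_CCOEFF_NORMED); _,m,_,l=cv2.minMaxLoc(r)
        print(nm,lab,round(m,3),l[0]-15,l[1]-(y0-max(y0-90,0)))
```

```text
start knob 0.83 0 -28
start colcap 0.984 0 0
pressed knob 1.0 0 0
pressed colcap 1.0 0 0
now knob 0.974 0 -4
now colcap 0.827 0 6
```

The disc stands about 4 mm off the puck: disc top to puck rim reads 12.3 mm where it should be 8. Picture matching shows the rod was seated after pressing and rose during the lever stage. I will reopen the lever, press again, and watch when it rises.

>>> servo_tool(deltas=[[[0.03,0.018,0],[0,0,0],1],[[0.06,0.036,0],[0,0,0],1],[[0.091,0.058,0],[0,0,0],1],[[0.091,0.058,0.03],[0,0,0],1],[[0.091,0.058,0.065],[0,0,0],1]])

```text
clock: 15.13
position: [590.7, -20.6, 235.6]
eef_rot: [[-0.005, 1.0, 0.005], [1.0, 0.005, -0.0], [-0.0, 0.005, -1.0]]
ft_force: [-0.3, -0.1, -1.4]
grip_width: 0.001
grip_force: 0.0
```

>>> servo_tool(deltas=[[[0,0,0.035],[0,0,0],1],[[0,0,0.065],[0,0,0],1],[[0,0,0.085],[0,0,0],1],[[0,0,0.096],[0,0,0],1],[[0,0,0.096],[0,0,0],1]])

```text
clock: 15.55
position: [586.1, -22.0, 135.7]
eef_rot: [[-0.002, 1.0, -0.005], [1.0, 0.002, 0.001], [0.001, -0.005, -1.0]]
ft_force: [0.0, 0.1, 0.7]
grip_width: -0.003
grip_force: 0.0
```

```bash
cat >> h.py <<'E'
def knobz(n='scene'):
    a=env.grab_frame('scene')[0]; e=cv2.imread('pics/e.png'); a=cv2.resize(a[150:320,140:310],(680,600),interpolation=cv2.INTER_CUBIC)
    T=e[125:180,305:370]; r=cv2.matchTemplate(a[35:220,290:385],T,cv2.TM_CCOEFF_NORMED); _,m,_,l=cv2.minMaxLoc(r)
    return 'rise mm %.1f score %.2f'%((90-l[1])/1.17,m)
E
python3 - <<'E'
from h import *
print(env.sense()['position'],env.sense()['ft_force'],knobz())
p=np.array([554.5,-140.3])
for q in np.arange(1.9,.6,-.1):
    w=np.radians(194)-q; u=np.array([np.cos(w),np.sin(w)]); n=np.array([-u[1],u[0]]); print(round(q,1),(p+115*u-n*20).round())
E
```

```text
[586.10079182 -21.95431641 135.72277802] [0.04048204 0.07029768 0.65661251] rise mm 3.4 score 0.97
1.9 [584. -27.]
1.8 [573. -25.]
1.7 [561. -24.]
1.6 [549. -24.]
1.5 [538. -25.]
1.4 [526. -27.]
1.3 [515. -30.]
1.2 [504. -35.]
1.1 [494. -40.]
1.0 [485. -47.]
0.9 [476. -54.]
0.8 [467. -63.]
0.7 [460. -72.]
```

>>> servo_tool(deltas=[[[0,-0.004,-0.003],[0,0,0],1],[[0,-0.008,-0.003],[0,0,0],1],[[0,-0.012,-0.003],[0,0,0],1],[[0,-0.016,-0.003],[0,0,0],1],[[0,-0.02,-0.003],[0,0,0],1]])

```text
clock: 16.02
position: [570.1, -22.8, 143.9]
eef_rot: [[-0.002, 1.0, 0.005], [1.0, 0.002, 0.001], [0.001, 0.005, -1.0]]
ft_force: [4.1, 2.5, -1.2]
grip_width: -0.003
grip_force: 1.5
```

>>> servo_tool(deltas=[[[0,-0.005,0],[0,0,0],1],[[-0.0,-0.01,0],[0,0,0],1],[[-0.0,-0.015,0],[0,0,0],1],[[-0.001,-0.02,0],[0,0,0],1],[[-0.001,-0.025,0],[0,0,0],1]])

```text
clock: 16.43
position: [543.0, -24.6, 142.4]
eef_rot: [[-0.001, 1.0, 0.0], [1.0, 0.001, -0.0], [-0.0, 0.0, -1.0]]
ft_force: [0.1, -0.3, -0.1]
grip_width: -0.001
grip_force: 0.1
```

```bash
python3 -c "
from h import *
print(knobz())"
```

```text
rise mm 8.5 score 0.62
```

>>> servo_tool(deltas=[[[-0.001,-0.009,0],[0,0,0],1],[[-0.002,-0.017,0],[0,0,0],1],[[-0.004,-0.025,0],[0,0,0],1],[[-0.007,-0.033,0],[0,0,0],1],[[-0.011,-0.041,0],[0,0,0],1]])

```text
clock: 16.9
position: [501.4, -35.6, 141.9]
eef_rot: [[-0.001, 1.0, -0.001], [1.0, 0.001, 0.0], [0.0, -0.001, -1.0]]
ft_force: [-0.3, -0.5, -0.6]
grip_width: 0.001
grip_force: 0.0
```

>>> servo_tool(deltas=[[[-0.005,-0.008,0],[0,0,0],1],[[-0.011,-0.016,0],[0,0,0],1],[[-0.018,-0.025,0],[0,0,0],1],[[-0.027,-0.034,0],[0,0,0],1],[[-0.037,-0.042,0],[0,0,0],1]])

```text
clock: 17.32
position: [460.2, -73.2, 142.2]
eef_rot: [[-0.001, 1.0, 0.001], [1.0, 0.001, 0.0], [0.0, 0.001, -1.0]]
ft_force: [3.6, 0.9, -0.2]
grip_width: 0.003
grip_force: 1.3
```

```bash
python3 -c "
from h import *
print(env.sense()['position'],knobz())
im,d=env.grab_frame('top'); P=cloud('top',d); k=(np.hypot(P[...,0]-600,P[...,1]+116)<24)&(P[...,2]>205)&(P[...,2]<290)&(im.max(2)<90); print(np.percentile(P[k][:,2],[50,80,95]).round(1))"
```

```text
[460.16869008 -73.17641493 142.21268407] rise mm 2.6 score 0.70
[238.5 241.  244.4]
```

>>> servo_tool(deltas=[[[0.002,0.002,-0.04],[0,0,0],1],[[0.002,0.002,-0.08],[0,0,0],1],[[0.002,0.002,-0.12],[0,0,0],1],[[-0.01,0.037,-0.12],[0,0,0],1],[[-0.02,0.072,-0.12],[0,0,0],1]])

```text
clock: 17.83
position: [534.3, -93.1, 265.7]
eef_rot: [[-0.001, 1.0, 0.006], [1.0, 0.001, -0.002], [-0.002, 0.006, -1.0]]
ft_force: [0.4, -0.7, -0.6]
grip_width: -0.002
grip_force: 0.0
```

>>> servo_tool(deltas=[[[-0.011,0.035,0],[0,0,0],1],[[-0.022,0.067,0],[0,0,0],1],[[-0.022,0.067,0.007],[0,0,0],1],[[-0.022,0.067,0.012],[0,0,0],1],[[-0.022,0.067,0.012],[0,0,0],1]])

```text
clock: 18.25
position: [598.4, -114.0, 248.2]
eef_rot: [[-0.001, 1.0, -0.003], [1.0, 0.001, 0.001], [0.001, -0.003, -1.0]]
ft_force: [-0.3, 0.9, -0.9]
grip_width: -0.0
grip_force: 0.0
```

>>> servo_tool(deltas=[[[0,0,0.001],[0,0,0],1],[[0,0,0.003],[0,0,0],1],[[0,0,0.005],[0,0,0],1],[[0,0,0.007],[0,0,0],1],[[0,0,0.008],[0,0,0],1]])

```text
clock: 18.67
position: [599.4, -114.2, 242.2]
eef_rot: [[-0.001, 1.0, 0.0], [1.0, 0.001, -0.0], [-0.0, 0.0, -1.0]]
ft_force: [0.3, -1.2, 0.4]
grip_width: 0.002
grip_force: 0.0
```

>>> servo_tool(deltas=[[[0,0,0.0007],[0,0,0],1],[[0,0,0.0014],[0,0,0],1],[[0,0,0.002],[0,0,0],1]])

```text
clock: 18.92
position: [599.7, -114.3, 240.0]
eef_rot: [[-0.001, 1.0, 0.0], [1.0, 0.001, -0.0], [-0.0, 0.0, -1.0]]
ft_force: [-0.2, -0.2, 0.3]
grip_width: 0.0
grip_force: 0.0
```

>>> servo_tool(deltas=[[[0,0,0.0005],[0,0,0],1],[[0,0,0.001],[0,0,0],1],[[0,0,0.0015],[0,0,0],1]])

```text
clock: 19.17
position: [599.7, -114.4, 238.7]
eef_rot: [[-0.001, 1.0, 0.0], [1.0, 0.001, -0.0], [-0.0, 0.0, -1.0]]
ft_force: [-0.6, -0.3, 3.0]
grip_width: 0.0
grip_force: 1.4
```

>>> servo_tool(deltas=[[[0,0,0.0004],[0,0,0],1],[[0,0,0.0008],[0,0,0],1],[[0,0,0.0012],[0,0,0],1]])

```text
clock: 19.42
position: [599.7, -114.4, 237.4]
eef_rot: [[-0.001, 1.0, 0.0], [1.0, 0.001, -0.0], [-0.0, 0.0, -1.0]]
ft_force: [-0.7, 0.2, 3.0]
grip_width: 0.005
grip_force: 1.4
```

>>> servo_tool(deltas=[[[0,0,0.0003],[0,0,0],1],[[0,0,0.0006],[0,0,0],1],[[0,0,0.0009],[0,0,0],1]])

```text
clock: 19.67
position: [599.7, -114.4, 236.4]
eef_rot: [[-0.001, 1.0, 0.0], [1.0, 0.001, -0.0], [-0.0, 0.0, -1.0]]
ft_force: [-0.2, 0.5, 3.3]
grip_width: 0.002
grip_force: 1.4
```

>>> servo_tool(deltas=[[[0,0,0.0003],[0,0,0],1],[[0,0,0.0005],[0,0,0],1],[[0,0,0.0007],[0,0,0],1],[[0,0,0.0009],[0,0,0],1],[[0,0,0.0009],[0,0,0],1]])

```text
clock: 20.08
position: [599.8, -114.4, 236.1]
eef_rot: [[-0.001, 1.0, 0.001], [1.0, 0.001, -0.0], [-0.0, 0.001, -1.0]]
ft_force: [-2.5, 1.2, 7.8]
grip_width: 0.0
grip_force: 3.7
```

>>> servo_tool(deltas=[[[0,0,0.0002],[0,0,0],1],[[0,0,0.0004],[0,0,0],1],[[0,0,0.0004],[0,0,0],1],[[0,0,0.0004],[0,0,0],1]])

```text
clock: 20.42
position: [599.8, -114.4, 236.0]
eef_rot: [[-0.001, 1.0, 0.001], [1.0, 0.001, -0.0], [-0.0, 0.001, -1.0]]
ft_force: [-3.6, 1.2, 10.0]
grip_width: 0.003
grip_force: 5.1
```

>>> servo_tool(deltas=[[[0,0,-0.01],[0,0,0],1],[[0,0,-0.03],[0,0,0],1],[[-0.003,-0.035,-0.032],[0,0,0],1],[[-0.006,-0.072,-0.032],[0,0,0],1],[[-0.009,-0.11,-0.032],[0,0,0],1]])

```text
clock: 20.83
position: [489.0, -123.5, 267.2]
eef_rot: [[-0.002, 1.0, 0.0], [1.0, 0.002, -0.0], [-0.0, 0.0, -1.0]]
ft_force: [-0.9, -0.3, 0.4]
grip_width: -0.006
grip_force: 0.0
```

>>> servo_tool(deltas=[[[0,-0.035,0],[0,0,0],1],[[0,-0.047,0.03],[0,0,0],1],[[0,-0.047,0.067],[0,0,0],1],[[0,-0.047,0.104],[0,0,0],1],[[0,-0.047,0.126],[0,0,0],1]])

```text
clock: 21.25
position: [441.3, -123.0, 138.8]
eef_rot: [[-0.001, 1.0, -0.002], [1.0, 0.001, 0.001], [0.001, -0.002, -1.0]]
ft_force: [-0.4, 0.3, -0.8]
grip_width: -0.002
grip_force: 0.0
```

```bash
cat >> h.py <<'E'
def wk():
    i,R,t=cam('wrist'); im,d=env.grab_frame('wrist')
    v,u=np.mgrid[0:384,0:512]; x=(u-i['cx'])/i['fx'];y=(v-i['cy'])/i['fy'];r=np.hypot(x,y)+1e-9
    P=np.stack([np.tan(r)*x/r*d,np.tan(r)*y/r*d,d],-1); P=(P-t)@R
    q=P[(d>0)&(r<1.4)&(np.hypot(P[...,0]-600,P[...,1]+114.5)<24)]
    h,e=np.histogram(q[:,2],np.arange(44,70,1)); return [(int(a),int(c)) for a,c in zip(e,h) if c>4]
E
python3 -c "
from h import *
print(env.sense()['position'],knobz(),wk())"
```

```text
[ 441.27172256 -123.04683153  138.78565888] rise mm 0.0 score 1.00 [(44, 34), (45, 19), (46, 26), (47, 27), (48, 26), (49, 41), (50, 102), (51, 70), (52, 32), (53, 32), (54, 15), (55, 22), (56, 29), (57, 31), (58, 182), (59, 232), (60, 54), (61, 27), (62, 21), (63, 26), (64, 16), (65, 29), (66, 22), (67, 19), (68, 28)]
```

Seated again: the rise reads 0.0 mm and the disc is about 8 mm over the rim. Now I close the lever in stages and watch the rod.

>>> servo_tool(deltas=[[[0.008,0.002,0],[0,0,0],1],[[0.015,0.005,0],[0,0,0],1],[[0.022,0.008,0],[0,0,0],1],[[0.029,0.012,0],[0,0,0],1],[[0.036,0.017,0],[0,0,0],1]])

```text
clock: 21.77
position: [460.9, -87.2, 142.3]
eef_rot: [[-0.001, 1.0, 0.002], [1.0, 0.001, -0.002], [-0.002, 0.002, -1.0]]
ft_force: [-1.5, -3.8, 2.8]
grip_width: 0.0
grip_force: 1.8
```

>>> servo_tool(deltas=[[[0.004,0.003,0],[0,0,0],1],[[0.008,0.006,0],[0,0,0],1],[[0.012,0.0095,0],[0,0,0],1],[[0.016,0.013,0],[0,0,0],1],[[0.02,0.017,0],[0,0,0],1]])

```text
clock: 22.18
position: [476.8, -68.4, 141.4]
eef_rot: [[-0.0, 1.0, -0.001], [1.0, 0.0, -0.003], [-0.003, -0.001, -1.0]]
ft_force: [-4.8, -12.6, 4.0]
grip_width: -0.001
grip_force: 5.7
```

```bash
python3 -c "
from h import *
print(env.sense()['position'],knobz(),wk())"
```

```text
[476.82643021 -68.40511454 141.44083647] rise mm 0.0 score 0.41 [(44, 18), (45, 15), (46, 29), (47, 18), (48, 28), (49, 34), (50, 93), (51, 83), (52, 34), (53, 22), (54, 21), (55, 19), (56, 16), (57, 42), (58, 172), (59, 204), (60, 53), (61, 21), (62, 20), (63, 21), (64, 24), (65, 18), (66, 19), (67, 21), (68, 28)]
```

>>> servo_tool(deltas=[[[0.004,0.004,0],[0,0,0],1],[[0.007,0.008,0],[0,0,0],1],[[0.0105,0.012,0],[0,0,0],1],[[0.0135,0.016,0],[0,0,0],1],[[0.016,0.02,0],[0,0,0],1]])

```text
clock: 22.7
position: [495.9, -52.0, 141.0]
eef_rot: [[-0.0, 1.0, -0.002], [1.0, 0.0, -0.002], [-0.002, -0.002, -1.0]]
ft_force: [-5.9, -9.4, 2.0]
grip_width: -0.001
grip_force: 4.6
```

```bash
python3 -c "
from h import *
print(env.sense()['position'],wk())"
```

```text
[495.94315511 -51.97365932 140.9850635 ] [(44, 29), (45, 21), (46, 26), (47, 31), (48, 18), (49, 39), (50, 78), (51, 86), (52, 26), (53, 19), (54, 26), (55, 20), (56, 21), (57, 34), (58, 177), (59, 217), (60, 39), (61, 16), (62, 17), (63, 26), (64, 29), (65, 17), (66, 26), (67, 20), (68, 23)]
```

>>> servo_tool(deltas=[[[0.003,0.004,0],[0,0,0],1],[[0.006,0.008,0],[0,0,0],1],[[0.0085,0.012,0],[0,0,0],1]])

```text
clock: 23.0
position: [508.2, -42.6, 140.9]
eef_rot: [[-0.001, 1.0, -0.001], [1.0, 0.001, 0.0], [0.0, -0.001, -1.0]]
ft_force: [0.4, 0.6, -0.9]
grip_width: 0.003
grip_force: 0.0
```

>>> servo_tool(deltas=[[[0.002,0.004,0],[0,0,0],1],[[0.004,0.008,0],[0,0,0],1]])

```text
clock: 23.17
position: [517.0, -38.3, 141.1]
eef_rot: [[-0.001, 1.0, 0.0], [1.0, 0.001, 0.001], [0.001, 0.0, -1.0]]
ft_force: [-0.8, -0.3, -0.4]
grip_width: 0.0
grip_force: 0.4
```

```bash
python3 -c "
from h import *
print(env.sense()['position'],wk())"
```

```text
[517.03426129 -38.28982309 141.1181775 ] [(44, 28), (45, 20), (46, 27), (47, 26), (48, 28), (49, 38), (50, 75), (51, 60), (52, 26), (53, 25), (54, 18), (55, 21), (56, 24), (57, 28), (58, 151), (59, 186), (60, 39), (61, 24), (62, 24), (63, 21), (64, 20), (65, 18), (66, 20), (67, 28), (68, 24)]
```

No rise past centre. Now I push it home gently.

>>> servo_tool(deltas=[[[0.001,0.004,0],[0,0,0],1],[[0.002,0.008,0],[0,0,0],1],[[0.004,0.012,0],[0,0,0],1],[[0.005,0.016,0],[0,0,0],1],[[0.006,0.02,0],[0,0,0],1]])

```text
clock: 23.63
position: [537.2, -32.7, 141.1]
eef_rot: [[-0.001, 1.0, 0.0], [1.0, 0.001, 0.0], [0.0, 0.0, -1.0]]
ft_force: [0.2, -0.1, -0.5]
grip_width: -0.001
grip_force: 0.0
```

>>> servo_tool(deltas=[[[0,0.002,0],[0,0,0],1],[[0,0.004,0],[0,0,0],1],[[0,0.005,0],[0,0,0],1],[[0,0.006,0],[0,0,0],1]])

```text
clock: 23.97
position: [542.6, -32.9, 141.1]
eef_rot: [[-0.001, 1.0, -0.0], [1.0, 0.001, 0.0], [0.0, -0.0, -1.0]]
ft_force: [0.5, 0.9, -0.8]
grip_width: 0.002
grip_force: 0.0
```

```bash
python3 -c "
from h import *
print(env.sense()['position'],wk())"
```

```text
[542.64195099 -32.93439147 141.06223391] [(44, 9), (45, 6), (46, 10), (47, 7), (48, 11), (49, 21), (50, 38), (51, 53), (52, 8), (53, 8), (54, 13), (55, 9), (56, 10), (57, 14), (58, 70), (59, 98), (60, 17), (61, 12), (62, 17), (63, 13), (64, 13), (65, 13), (66, 18), (67, 10), (68, 13)]
```

>>> servo_tool(deltas=[[[0,0.0005,0],[0,0,0],1],[[0,0.001,0],[0,0,0],1],[[0,0.0015,0],[0,0,0],1],[[0,0.002,0],[0,0,0],1]])

```text
clock: 24.35
position: [544.2, -32.9, 141.0]
eef_rot: [[-0.001, 1.0, -0.001], [1.0, 0.001, -0.0], [-0.0, -0.001, -1.0]]
ft_force: [-2.5, -0.3, 1.1]
grip_width: 0.0
grip_force: 1.3
```

>>> servo_tool(deltas=[[[0,0.0005,0],[0,0,0],1],[[0,0.001,0],[0,0,0],1]])

```text
clock: 24.52
position: [544.3, -32.9, 140.9]
eef_rot: [[-0.001, 1.0, -0.002], [1.0, 0.001, -0.0], [-0.0, -0.002, -1.0]]
ft_force: [-6.9, -1.2, 3.6]
grip_width: -0.0
grip_force: 3.5
```

>>> servo_tool(deltas=[[[0,-0.01,0],[0,0,0],1],[[0,-0.03,0],[0,0,0],1],[[0,-0.06,-0.01],[0,0,0],1],[[0,-0.06,-0.05],[0,0,0],1],[[0,-0.06,-0.085],[0,0,0],1]])

```text
clock: 24.93
position: [481.4, -32.1, 225.3]
eef_rot: [[-0.001, 1.0, -0.007], [1.0, 0.001, 0.002], [0.002, -0.007, -1.0]]
ft_force: [2.8, -0.6, 0.9]
grip_width: 0.001
grip_force: 0.0
```

>>> servo_tool(deltas=[[[-0.01,0.005,-0.035],[0,0,0],1],[[-0.03,0.015,-0.07],[0,0,0],1],[[-0.06,0.03,-0.075],[0,0,0],1],[[-0.082,0.045,-0.075],[0,0,0],1],[[-0.082,0.045,-0.075],[0,0,0],1]])

```text
clock: 25.35
position: [533.4, -118.7, 301.5]
eef_rot: [[0.002, 1.0, 0.003], [1.0, -0.002, -0.002], [-0.002, 0.003, -1.0]]
ft_force: [-1.0, 0.4, -1.3]
grip_width: -0.0
grip_force: 0.0
```

Run:
```python
from h import *
print(env.sense()['position'],env.sense()['ft_force'],knobz(),wk())
i,R,t=cam('wrist'); im,d=env.grab_frame('wrist')
v,u=np.mgrid[0:384,0:512]; x=(u-i['cx'])/i['fx'];y=(v-i['cy'])/i['fy'];r=np.hypot(x,y)+1e-9
P=np.stack([np.tan(r)*x/r*d,np.tan(r)*y/r*d,d],-1); P=(P-t)@R
q=P[(d>0)&(r<1.4)&(np.hypot(P[...,0]-602,P[...,1]+116)<35)&(P[...,2]>215)&(P[...,2]<275)]; print('knob',np.percentile(q[:,2],[50,99]))
q=P[(d>0)&(r<1.4)&(P[...,0]>520)&(P[...,0]<575)&(P[...,1]>-80)&(P[...,1]<-10)&(P[...,2]>158)&(P[...,2]<180)]
f=np.polyfit(q[:,1],q[:,0],1); print('lever stand angle',90-np.degrees(np.arctan(f[0]))+17)
```

```text
[ 533.38648722 -118.72374679  301.50981558] [-0.96214138  0.42699915 -1.31702318] rise mm 0.0 score 1.00 [(44, 6), (45, 5), (47, 5), (48, 6), (49, 15), (50, 36), (51, 36), (52, 8), (57, 14), (58, 66), (59, 67), (60, 39), (61, 10), (62, 7), (63, 7), (64, 7), (65, 7), (66, 8), (68, 8)]
knob [234.79410272 236.43702077]
lever stand angle 102.25296665268444
```

The rod is seated (rise 0, knob at 236 mm), the lever is shut at 102°, and the arm is clear of everything.

```bash
python3 -c "
from workcell import env
print(env.close_job())"
```

```text
the job is handed in; nothing more can be done
None
```

The job is handed in at about 25 s: the plunger is seated on the puck and the lever shut on its stop. The rod had risen about 4 mm during the first closing, so I reopened, pressed and shut again. On that first closing the wrist force briefly reached about 31 N against the stop, just over the 30 N lever limit by my reading, and no verdict came back.

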